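# Fill the row of pigment jars on the low shelf

## Task

The low wooden shelf on the resin bench has three round black pads in a row, and one pigment jar already stands on one of them. Find the two other jars of that same size among the things on the bench and stand one upright in the middle of each empty pad, so that the three make a neat row. Do not disturb the jar that is already there.

Things in the scene. Friction and masses are not known exactly. Their poses are not given: they have to be found in the camera images.
- shelf: Fixed low wooden shelf, board 310 (y) x 110 mm (x), top 45 mm above the bench; end cheeks and a back strip (+x) rise 8 and 25 mm above it. Three round black pads, 68 mm wide, flush with the board, one jar each, centred at x 0, y -90, 0, +90, z 45 mm. Origin: on the bench under the middle of the board; x away from the open front, y along the row; yaw within 15 degrees of 0.
- jar_1: One of the two jars to put away, standing upright on the bench in front of the shelf: straight round white plastic jar with grey screw lid, 54 mm in diameter over its whole height, 80 mm tall with lid, rigid, 0.2 to 0.45 kg. Origin: centre of its underside; z up through the lid. Other containers, up to 105 mm tall, stand 90 mm or more away, centre to centre.
- jar_2: The other jar to put away, identical to the first and also on the bench in front of the shelf: straight round white plastic jar with grey screw lid, 54 mm in diameter over its whole height, 80 mm tall with lid, rigid, 0.2 to 0.45 kg. Origin: centre of its underside; z up through the lid.
- shelf_jar: The jar that already stands in the middle of one of the three pads, loose, identical to the other two: straight round white plastic jar with grey screw lid, 54 mm in diameter over its whole height, 80 mm tall with lid, rigid, 0.2 to 0.45 kg. Origin: centre of its underside; z up through the lid. It stays where it is.
There are look-alikes about, which are no part of the job. Leave any green or yellow look-alike of the jar_2 alone. Leave any purple look-alike of the jar_1 alone.

How it is judged (in metres and radians):
At the end, for the whole second after the job is handed in: Each of the three pads holds one of the three jars, its underside on the board (within 7 mm) and its centre within 18 mm of the pad's centre both along and across the row; all three jars upright within 10 degrees and at rest; the jar that was there at the start is less than 20 mm from where it was (((x of jar_1 in the frame of shelf between -0.018 and 0.018 m and y of jar_1 in the frame of shelf between -0.108 and -0.072 m and z of jar_1 in the frame of shelf between 0.038 and 0.052 m) or (x of jar_2 in the frame of shelf between -0.018 and 0.018 m and y of jar_2 in the frame of shelf between -0.108 and -0.072 m and z of jar_2 in the frame of shelf between 0.038 and 0.052 m) or (x of shelf_jar in the frame of shelf between -0.018 and 0.018 m and y of shelf_jar in the frame of shelf between -0.108 and -0.072 m and z of shelf_jar in the frame of shelf between 0.038 and 0.052 m)) and ((x of jar_1 in the frame of shelf between -0.018 and 0.018 m and y of jar_1 in the frame of shelf between -0.018 and 0.018 m and z of jar_1 in the frame of shelf between 0.038 and 0.052 m) or (x of jar_2 in the frame of shelf between -0.018 and 0.018 m and y of jar_2 in the frame of shelf between -0.018 and 0.018 m and z of jar_2 in the frame of shelf between 0.038 and 0.052 m) or (x of shelf_jar in the frame of shelf between -0.018 and 0.018 m and y of shelf_jar in the frame of shelf between -0.018 and 0.018 m and z of shelf_jar in the frame of shelf between 0.038 and 0.052 m)) and ((x of jar_1 in the frame of shelf between -0.018 and 0.018 m and y of jar_1 in the frame of shelf between 0.072 and 0.108 m and z of jar_1 in the frame of shelf between 0.038 and 0.052 m) or (x of jar_2 in the frame of shelf between -0.018 and 0.018 m and y of jar_2 in the frame of shelf between 0.072 and 0.108 m and z of jar_2 in the frame of shelf between 0.038 and 0.052 m) or (x of shelf_jar in the frame of shelf between -0.018 and 0.018 m and y of shelf_jar in the frame of shelf between 0.072 and 0.108 m and z of shelf_jar in the frame of shelf between 0.038 and 0.052 m)) and angle between each of jar_1, jar_2, shelf_jar's own z axis and vertical below 0.17 rad and linear speed of each of jar_1, jar_2, shelf_jar below 0.02 m/s and distance of shelf_jar from where it was at the start of the episode below 0.02 m); the robot touches nothing.
It fails at once if the jar already on the shelf is tipped over or pushed off its pad (distance of shelf_jar from where it was at the start of the episode above 0.03 m or angle between shelf_jar's own z axis and vertical above 0.4 rad).
It also fails if it takes over 56 s, if anything falls off the work surface, if the arm or the gripper's body presses on something with over 40 N, if the wrist force passes 120 N, or if a joint passes its speed limit or range.

## Robot

A 6-joint arm with a two-finger parallel gripper is mounted at the origin on the work surface. World frame = base frame: x ahead of the robot, y to its left, z up, the work surface at z = 0. Lengths are in m, angles in degrees, forces in N, time in s.
With the tool pointing down it reaches from about 0.35 to 0.85 m from the base axis. Payload 8.1 kg.
Tool frame: the origin (TCP) lies midway between the tips of the shut fingers; the grasp point (between the pads) lies 19 mm behind it; z points along the fingers, y is the line along which they close (so a half turn about z gives the same grasp; the last joint's range is limited). The gripper opens to 93 mm and grips with 3 to 60 N. Pads are 15 mm wide; open, the fingers measure 128 mm over their backs; the gripper's body (75 mm by 188 mm) begins 65 mm behind the grasp point.
Start: joints at [68.388, 7.471, 85.268, -0, 87.261, -4.893], TCP at [0.173, 0.575, 0.219] pointing down, gripper open.
Joint ranges: [-169.43, 169.43], [-51.17, 129.36], [1.28, 143.12], [-76.62, 256.62], [0, 156.53], [-152.29, 152.29]. Speed limits (degrees/s): [136.94, 136.94, 159.86, 180, 180, 180].

## Interface

Orientations are given as [roll, pitch, yaw] about the fixed x, y, z axes, in that order (R = Rz(yaw) Ry(pitch) Rx(roll)).
In Python, from station import robot gives the robot as it stands.
- The arm moves only by the shell command python3 -m inch 'ROWS'. ROWS is JSON, a list that holds one entry, the list of rows, each a list of 7 numbers: the finger opening in mm, from 0 to 93, then the shift along the tool's x, y, z in mm, then the turn, a rotation vector about the tool's x, y, z in rad. A call has 1 to 20 rows; each row shifts and turns the commanded pose from where the row before left it, along the tool's axes as they then stand; what a row does not reach is not made up. A row lasts 1/12 s, in which the tool goes at most 41.7 mm and 7.16 degrees, less where a joint would pass 70% of its speed; a pose out of reach is approached as far as the arm can. A call with a gripper value outside its range is refused whole. The fingers move at their own pace and stop on an object; the grip force is fixed at half the most. Time passes only in rows, so rows that do not move let the fingers close. It gives the time, the measured TCP pose, the force, the opening and the grip force at its end, in the units of the state.
- robot.get_state(): the state, without advancing time (a new reading comes with each control period).
- robot.read_camera(name): name is "scene" or "side" or "wrist"; returns the picture (384x512x3 uint8, red, green, blue); there is no depth.
- robot.camera_params(name): a dict with "intrinsics" (3x3 intrinsics, pixels), "D" ([k1, k2, p1, p2, k3] as OpenCV has them; the pictures are not rectified), "rvec" (rotation vector, rad) and "tvec" (3), from world to camera coordinates, as OpenCV has them; the wrist camera has in their place "T_tool_cam" (4x4, takes a point from camera to tool coordinates, whose origin is the TCP and whose axes are the flange's). Camera axes: x right, y down, z forward; pixel columns grow to the right and rows downward; lengths in m; the calibration is good to about 2 mm. A picture is of the moment at which its call begins: read the wrist's pose just before it. camera_params takes no time and is no camera call.
- robot.job_done(): hands the job in; it is judged then, once.
The state is a dict: "t": time; "joints": joint angles; "qd": joint speeds; "effort": joint torques, N m; "ee_pos": TCP position; "tool_rot": TCP orientation; "force": force on the tool from outside, world axes, zero at the start; "wrist_torque": the same for the moment, N m; "finger_gap": opening from 0.0 (shut) to 1.0 (fully open); "finger_force": force on a finger pad.
Only numpy, scipy, OpenCV 4.12 (cv2) and the standard library are available. Lean on these libraries where they do the work, as an engineer would, in place of code of your own. Each camera call takes 0.05 s, during which the arm holds its last target. There are 200 camera calls.

## Working session

There is one attempt and no reset: what is moved stays moved. The work goes in short steps, Python scripts to look and compute and a shell command to move; the robot and the scene stay as the last step left them, time stands still between calls to the robot, and variables do not carry over. Pictures are saved under pics/ and viewed, at most 10 in all, crops included, and the job is handed in when it is done.

```bash
ls; mkdir -p pics; python3 - <<'E'
from station import robot
import cv2
s=robot.get_state();print(s['t'],s['ee_pos'],s['tool_rot'],s['finger_gap'])
for n in ("scene","side"):
    im=robot.read_camera(n);cv2.imwrite(f"pics/{n}0.png",im[:,:,::-1]);p=robot.camera_params(n);print(n,p)
print(robot.camera_params("wrist"))
E
```

```text
pics
0.0 [0.17236948 0.57410488 0.21759097] [-1.79894355e+02 -8.53326610e-03  1.63280164e+02] 1.0011866297335312
scene {'intrinsics': array([[451.83677268,   0.        , 255.17197224],
       [  0.        , 451.83677268, 191.148024  ],
       [  0.        ,   0.        ,   1.        ]]), 'D': array([-0.08943739,  0.        ,  0.        ,  0.        ,  0.        ]), 'rvec': array([ 2.0881812 ,  0.82119945, -0.43318766]), 'tvec': array([-0.35190049, -0.17781587,  1.38531752])}
side {'intrinsics': array([[476.60289119,   0.        , 246.65736172],
       [  0.        , 476.60289119, 199.5211037 ],
       [  0.        ,   0.        ,   1.        ]]), 'D': array([-0.05802259,  0.        ,  0.        ,  0.        ,  0.        ]), 'rvec': array([ 1.97996695, -0.61555221,  0.4037392 ]), 'tvec': array([-0.42696573,  0.18961006,  1.14581302])}
{'intrinsics': array([[322.97347715,   0.        , 257.60876321],
       [  0.        , 322.97347715, 185.13596246],
       [  0.        ,   0.        ,   1.        ]]), 'D': array([-0.01262124,  0.        ,  0.        ,  0.        ,  0.        ]), 'T_tool_cam': array([[-6.74693285e-04, -9.65330981e-01, -2.61028048e-01,
         7.24124975e-02],
       [ 9.99999747e-01, -5.92803199e-04, -3.92455224e-04,
         2.22648385e-03],
       [ 2.24110924e-04, -2.61028247e-01,  9.65331137e-01,
        -1.65466516e-01],
       [ 0.00000000e+00,  0.00000000e+00,  0.00000000e+00,
         1.00000000e+00]])}
```

View pics/scene0.png

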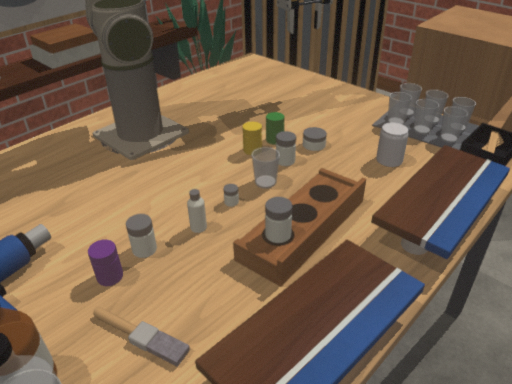

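View pics/side0.png

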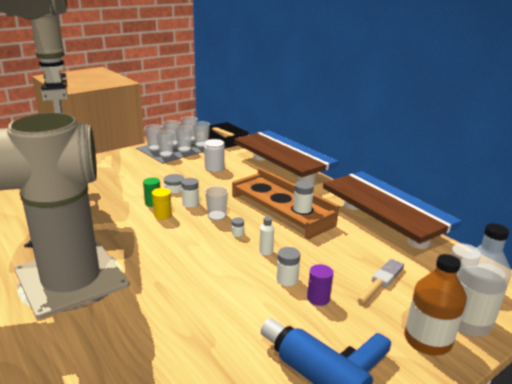

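Scene: the shelf with its jar is at (278,220), with empty pads at (303,213) and (323,193). White jars with grey lids are at (141,235) and (286,148). Possible confusions:
- short jar (314,139)
- tiny jar (231,196)
- bottle (197,212)
- large can (392,145)
- purple (106,262), green (275,127), yellow (252,138)
- glass (265,166)

In the side view the same two jars are at (288,267) and (190,193). I'll measure them now.

```bash
cat > h.py <<'E'
import numpy as np,cv2
from scipy.spatial.transform import Rotation as Ro
from station import robot
def cam(n,s=None):
    p=robot.camera_params(n)
    if n=="wrist":
        T=np.eye(4);T[:3,:3]=Ro.from_euler('xyz',s['tool_rot'],degrees=True).as_matrix();T[:3,3]=s['ee_pos'];T=T@p['T_tool_cam']
        R=T[:3,:3].T;return p['intrinsics'],p['D'],R,-R@T[:3,3]
    return p['intrinsics'],p['D'],cv2.Rodrigues(p['rvec'])[0],p['tvec']
def ray(c,uv):
    K,D,R,t=c;u=cv2.undistortPoints(np.array([[uv]],float),K,D)[0,0]
    d=R.T@np.array([u[0],u[1],1]);return -R.T@t,d
def onz(c,uv,z):
    o,d=ray(c,uv);return o+d*(z-o[2])/d[2]
def proj(c,P):
    K,D,R,t=c;return cv2.projectPoints(np.array(P,float).reshape(-1,3),cv2.Rodrigues(R)[0],t,K,D)[0][:,0]
def tri(c1,a,c2,b):
    o1,d1=ray(c1,a);o2,d2=ray(c2,b);A=np.c_[d1,-d2];s=np.linalg.lstsq(A,o2-o1,rcond=None)[0]
    p,q=o1+d1*s[0],o2+d2*s[1];return (p+q)/2,np.linalg.norm(p-q)
E
python3 - <<'E'
from h import *
S,D=cam("scene"),cam("side")
np.set_printoptions(precision=3,suppress=True)
for n,a,b in [("jarA lid",(139,222),(289,255)),("jarB lid",(286,139),(190,185)),("shelfjar lid",(278,206),(304,181)),("big lid",(395,130),(214,143)),("short lid",(315,133),(174,179)),("pad2",(303,213),(282,198)),("pad3",(323,193),(261,188)),("yellow",(252,128),(162,194)),("green",(275,118),(151,183)),("glass",(265,152),(217,194)),("purple",(103,248),(321,271)),("bottle",(195,194),(266,221))]:
    print(n,*tri(S,a,D,b))
a=cv2.imread("pics/scene0.png");b=cv2.imread("pics/side0.png")
f=lambda i,x,y,w=100,h=75:cv2.resize(i[y:y+h,x:x+w],(400,300),interpolation=cv2.INTER_CUBIC)
cv2.imwrite("pics/crop1.png",np.vstack([np.hstack([f(a,90,200),f(a,235,100)]),np.hstack([f(b,250,230),f(b,140,150)])]))
E
```

```text
jarA lid [ 0.433 -0.295  0.075] 0.004596054152929412
jarB lid [0.432 0.176 0.068] 0.0042632891233873186
shelfjar lid [ 0.649 -0.104  0.13 ] 0.011311802087885368
big lid [0.643 0.374 0.096] 0.0020701388267551457
short lid [0.438 0.298 0.038] 0.003663507347598968
pad2 [ 0.643 -0.014  0.045] 0.0029035173735228216
pad3 [0.631 0.076 0.045] 0.0018488077636744898
yellow [0.327 0.155 0.073] 0.0015777672107685767
green [0.333 0.244 0.072] 0.0019335676998406288
glass [0.456 0.064 0.083] 0.014663826430281171
purple [ 0.448 -0.39   0.078] 0.0023316768269512978
bottle [ 0.464 -0.166  0.093] 0.00048064363852065394
```

View pics/crop1.png

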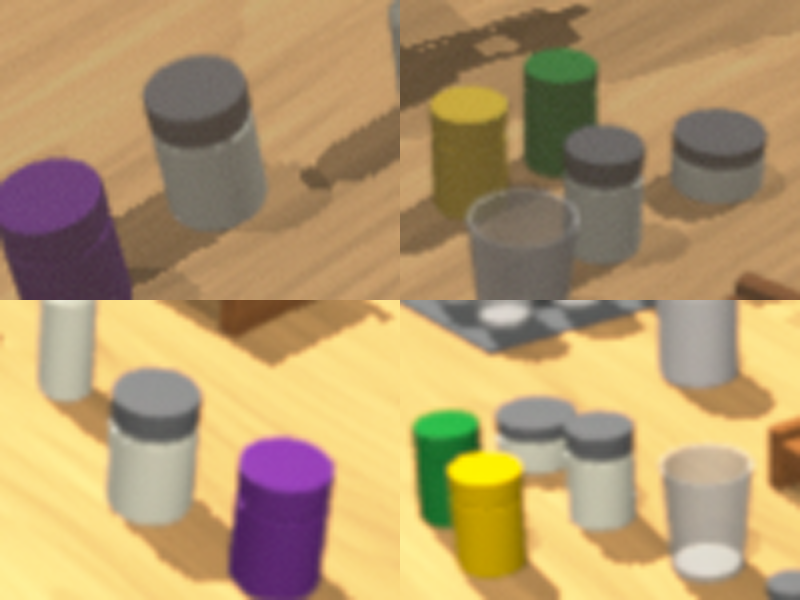

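```bash
python3 - <<'E'
from h import *
S,D=cam("scene"),cam("side")
np.set_printoptions(precision=4,suppress=True)
for n,a,b,w1,w2 in [("A",(139,222),(288.75,252.5),26,22.2),("B",(286,137.2),(189.75,183.2),19.6,17)]:
    P,e=tri(S,a,D,b)
    for c,w,uv in((S,w1,a),(D,w2,b)):
        z=(c[2]@P+c[3])[2];print(n,P,e,"diam",w*z/c[0][0,0],onz(c,uv,.08))
# pad and shelf: dark mask centroids on both views
for n,c in(("scene",S),("side",D)):
    im=cv2.imread(f"pics/{n}0.png");m=(im.max(2)<60).astype(np.uint8)
    k,_,st,ce=cv2.connectedComponentsWithStats(m)
    for i in range(1,k):
        if st[i,4]>40:
            P=onz(c,ce[i],.045)
            if .5<P[0]<.75 and abs(P[1])<.3:print(n,st[i],ce[i],P)
E
```

```text
A [ 0.4346 -0.2946  0.0783] 0.0005209901728126277 diam 0.05328147056969265 [ 0.4368 -0.2959  0.08  ]
A [ 0.4346 -0.2946  0.0783] 0.0005209901728126277 diam 0.05238255577568085 [ 0.433  -0.2962  0.08  ]
B [0.4312 0.1767 0.0734] 0.003486078886772024 diam 0.0521835104990864 [0.4367 0.1707 0.08  ]
B [0.4312 0.1767 0.0734] 0.003486078886772024 diam 0.05221339670838503 [0.4234 0.1609 0.08  ]
scene [293 205  23  16 245] [303.6    213.3714] [ 0.6432 -0.0122  0.045 ]
side [252 185  18   6  91] [260.9011 187.4945] [0.6318 0.0768 0.045 ]
side [272 194  19   8 112] [280.5982 197.6429] [ 0.64   -0.0122  0.045 ]
```

Jars A (0.435,-0.296) and B (0.431,0.172) both measure about 53 mm wide and 75–80 mm high, so they're the two to move. The short jar is only about 40 mm tall, and the can is 96 mm and wider. I'll move above B and look with the wrist camera.

```bash
python3 -m inch '[[[93,0,0,0,0,0,0.125],[93,0,0,0,0,0,0.125],[93,0,0,0,0,0,0.125],[93,0,0,0,0,0,0.125],[93,-33,-7,0,0,0,0],[93,-33,-7,0,0,0,0],[93,-33,-7,0,0,0,0],[93,-33,-7,0,0,0,0],[93,-33,-7,0,0,0,0],[93,-33,-7,0,0,0,0],[93,-33,-7,0,0,0,0],[93,-33,-7,0,0,0,0],[93,-33,-7,0,0,0,0],[93,-33,-7,0,0,0,0],[93,-33,-7,0,0,0,0],[93,-33,-7,0,0,0,0],[93,-33,-7,0,0,0,0],[93,-33,-7,0,0,0,0],[93,0,0,0,0,0,0],[93,0,0,0,0,0,0]]]'
cat >> h.py <<'E'
def lid(z,near,tag,save=True):
    """grey-lid centre by mask near world xy, wrist camera"""
    s=robot.get_state();im=robot.read_camera("wrist")[:,:,::-1].copy();c=cam("wrist",s)
    u=proj(c,[[*near,z]])[0]
    if save:cv2.imwrite(f"pics/{tag}.png",im)
    print("t",s['t'],"ee",s['ee_pos'],s['tool_rot'],"expected px",u)
    return s,im,c,u
def shift(s,P):
    R=Ro.from_euler('xyz',s['tool_rot'],degrees=True).as_matrix();return R.T@(np.array(P)-s['ee_pos'])*1000
E
python3 -c "
from h import *
lid(.08,(.431,.172),'w1')"
```

```text
t: 1.77
ee_pos: [0.4278, 0.1757, 0.2182]
tool_rot: [-180.0, -0.0, 134.4]
force: [-0.4, -0.3, -0.2]
finger_gap: 0.997
finger_force: 0.0
t 1.7667 ee [0.42778805 0.1756638  0.21820616] [-1.79956982e+02 -3.19308339e-02  1.34418419e+02] expected px [255.61617359 181.41800929]
```

View pics/w1.png

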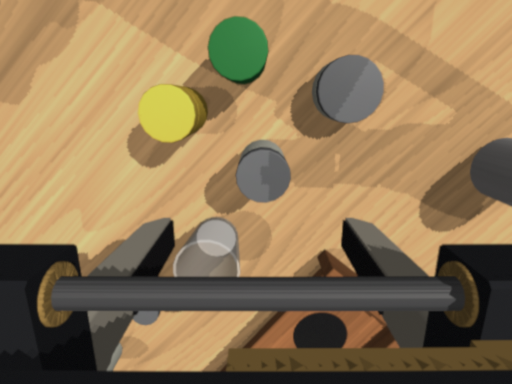

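Wrist view: jar B's grey lid is at (264,175). Yellow is at (170,112), green at (238,48), the short jar at (349,88), the glass at (210,255) and a shelf pad at (320,332). I'll measure the lid accurately by mask.

```bash
cat >> h.py <<'E'
def greyfit(im,c,uv,z,lo=60,hi=140,sat=22):
    m=((im.max(2).astype(int)-im.min(2)<sat)&(im.max(2)>lo)&(im.max(2)<hi)).astype(np.uint8)
    m=cv2.morphologyEx(m,cv2.MORPH_OPEN,np.ones((3,3)))
    for q in cv2.findContours(m,cv2.RETR_EXTERNAL,cv2.CHAIN_APPROX_NONE)[0]:
        if cv2.pointPolygonTest(q,tuple(map(float,uv)),False)>0:
            H=cv2.convexHull(q);e=cv2.fitEllipse(H);(x,y),r=cv2.minEnclosingCircle(H)
            zc=(c[2]@onz(c,e[0],z)+c[3])[2]
            print("ellipse",np.round(e[0],1),np.round(e[1],1),"circ",x,y,2*r,"diam mm",np.array(e[1])*zc/c[0][0,0]*1000,"world",onz(c,e[0],z));return onz(c,e[0],z)
E
python3 - <<'E'
from h import *
s=robot.get_state();c=cam("wrist",s);im=cv2.imread("pics/w1.png")
np.set_printoptions(precision=4,suppress=True)
P=greyfit(im,c,(264,178),.08)
for z in(.073,.08):print(z,onz(c,(263.5,174),z))
print(im[175,225:305:3].tolist());print(im[135:205:3,264].tolist())
E
```

```text
ellipse [262.4 172. ] [53. 61.] circ 262.2045593261719 170.96591186523438 60.82925033569336 diam mm [51.0477 58.8211] world [0.4285 0.1844 0.08  ]
0.073 [0.4319 0.1827 0.073 ]
0.08 [0.4307 0.1837 0.08  ]
[[79, 116, 148], [84, 123, 156], [81, 118, 149], [75, 108, 137], [109, 109, 110], [114, 113, 113], [113, 113, 112], [113, 113, 112], [113, 113, 112], [113, 113, 112], [114, 112, 112], [114, 112, 112], [103, 102, 102], [96, 95, 95], [96, 95, 94], [96, 96, 95], [96, 96, 95], [97, 96, 95], [97, 96, 96], [97, 96, 96], [97, 95, 96], [97, 96, 96], [90, 126, 158], [92, 134, 169], [91, 132, 167], [97, 141, 180], [94, 138, 176]]
[[128, 187, 212], [132, 191, 208], [120, 132, 134], [122, 133, 134], [89, 94, 95], [106, 106, 106], [116, 116, 116], [116, 115, 115], [115, 114, 114], [115, 114, 114], [111, 110, 110], [96, 96, 96], [96, 96, 95], [97, 96, 95], [96, 95, 95], [96, 95, 95], [99, 98, 98], [112, 112, 112], [112, 112, 112], [111, 111, 111], [111, 111, 111], [111, 110, 110], [109, 113, 119], [116, 169, 209]]
```

```bash
python3 -m inch '[[[93,3,7,20,0,0,0],[93,0,0,30,0,0,0],[93,0,0,20,0,0,0],[93,0,0,0,0,0,0],[93,0,0,0,0,0,0]]]'
python3 - <<'E'
from h import *
np.set_printoptions(precision=4,suppress=True)
s,im,c,u=lid(.08,(.431,.182),'w2')
print(s['finger_force'],s['force']);greyfit(im,c,u,.08)
g=im.astype(int);r=int(u[1]);m=(g[...,:].max(2)-g.min(2)<22);xs=np.where(m[r,150:360])[0]+150;print("row",r,xs.min(),xs.max())
E
```

```text
t: 2.23
ee_pos: [0.4286, 0.1849, 0.1477]
tool_rot: [-179.8, -0.1, 134.7]
force: [0.1, 0.3, 0.0]
finger_gap: 1.0
finger_force: 0.0
t 2.2333 ee [0.4286 0.1849 0.1477] [-179.8486   -0.0947  134.7395] expected px [255.01   203.2159]
0.0 [0.1329 0.3455 0.0142]
ellipse [255.  198.3] [68.  80.5] circ 255.0 196.89999389648438 80.42430877685547 diam mm [51.4307 60.8947] world [0.4282 0.1848 0.08  ]
row 203 221 289
```

View pics/w2.png

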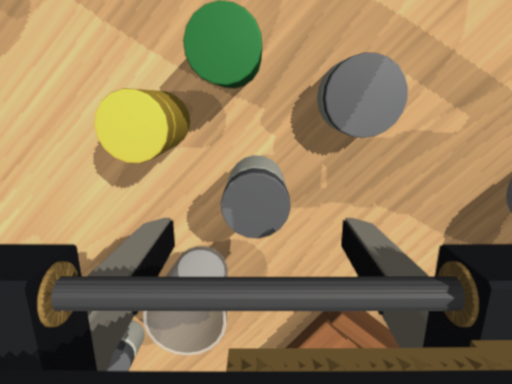

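Jar B's lid is at (256,203), which matches the expected pixel. The fingers straddle it with room to spare, so I'm descending to grip.

```bash
python3 -m inch '[[[93,-4,0,14,0,0,0],[93,0,0,25,0,0,0],[93,0,0,25,0,0,0],[93,0,0,25,0,0,0],[93,0,0,25,0,0,0],[93,0,0,0,0,0,0],[93,0,0,0,0,0,0],[40,0,0,0,0,0,0],[40,0,0,0,0,0,0],[40,0,0,0,0,0,0],[40,0,0,0,0,0,0],[40,0,0,0,0,0,0],[40,0,0,0,0,0,0],[40,0,0,0,0,0,0],[40,0,0,0,0,0,0]]]'
```

```text
t: 3.53
ee_pos: [0.433, 0.181, 0.0349]
tool_rot: [-180.0, 0.0, 134.6]
force: [-3.0, -2.0, 6.7]
finger_gap: 0.575
finger_force: 30.0
```

Grip gap is 53.5 mm, so it's the right jar. I'll lift it, check the fitted pads and work out the transfer.

```bash
python3 -m inch '[[[40,0,0,-20,0,0,0],[40,0,0,-30,0,0,0],[40,0,0,-30,0,0,0],[40,0,0,-30,0,0,0],[40,0,0,-30,0,0,0],[40,0,0,-30,0,0,0],[40,0,0,-15,0,0,0.11],[40,0,0,0,0,0,0.11],[40,0,0,0,0,0,0.11],[40,0,0,0,0,0,0.11],[40,0,0,0,0,0,0.11],[40,0,0,0,0,0,0.11],[40,0,0,0,0,0,0]]]'
python3 - <<'E'
from h import *
s=robot.get_state();print(s['ee_pos'],s['tool_rot'],s['finger_gap'],shift(s,[.643,-.012,.22]))
E
```

```text
t: 4.62
ee_pos: [0.4327, 0.1812, 0.2187]
tool_rot: [-179.9, 0.0, 96.5]
force: [0.3, 0.3, -4.1]
finger_gap: 0.575
finger_force: 30.0
[0.43267907 0.18118838 0.21871604] [-1.79919053e+02  3.15868098e-03  9.65176388e+01] 0.5752252361205136 [-215.81320093  187.03099961   -1.53629906]
```

```bash
python3 -m inch '[[[40,-21.6,18.7,0,0,0,0],[40,-21.6,18.7,0,0,0,0],[40,-21.6,18.7,0,0,0,0],[40,-21.6,18.7,0,0,0,0],[40,-21.6,18.7,0,0,0,0],[40,-21.6,18.7,0,0,0,0],[40,-21.6,18.7,0,0,0,0],[40,-21.6,18.7,0,0,0,0],[40,-21.6,18.7,0,0,0,0],[40,-21.6,18.7,0,0,0,0],[40,0,0,0,0,0,0],[40,0,0,0,0,0,0]]]'
python3 - <<'E'
from h import *
np.set_printoptions(precision=4,suppress=True)
s,im,c,u=lid(.045,(.6318,.0768),'w3')
m=(im.max(2)<60).astype(np.uint8)
k,_,st,ce=cv2.connectedComponentsWithStats(m)
for i in range(1,k):
    if st[i,4]>200:print(st[i],ce[i],onz(c,ce[i],.045))
q=max((q for q in cv2.findContours(m,cv2.RETR_EXTERNAL,cv2.CHAIN_APPROX_NONE)[0] if cv2.pointPolygonTest(q,tuple(map(float,u)),False)>0),key=len,default=None)
if q is not None:
    e=cv2.fitEllipse(q);print(e,onz(c,e[0],.045))
E
```

```text
t: 5.62
ee_pos: [0.6446, -0.0123, 0.2178]
tool_rot: [-179.9, -0.0, 96.9]
force: [-0.8, 0.9, -3.5]
finger_gap: 0.577
finger_force: 30.0
t 5.6167 ee [ 0.6446 -0.0123  0.2178] [-179.8573   -0.0347   96.9001] expected px [255.3432  81.8027]
[398   0  32 128 969] [413.29   61.871] [0.7843 0.1144 0.045 ]
[ 225   44   65   69 3528] [256.8163  78.1227] [0.6328 0.0805 0.045 ]
[ 224  137   61   47 2022] [253.4313 159.5366] [ 0.6391 -0.0017  0.045 ]
[182 221  26  59 438] [195.4361 255.8242] [ 0.5856 -0.1218  0.045 ]
[308 221  26  57 427] [319.6019 254.4684] [ 0.7276 -0.1028  0.045 ]
[  356   220   156   127 12191] [438.9998 294.0979] [ 0.8789 -0.1374  0.045 ]
[    0   246   512   138 22657] [123.2846 328.3314] [ 0.5034 -0.2319  0.045 ]
((256.8219909667969, 78.11646270751953), (64.28252410888672, 68.03215789794922), 177.50494384765625) [0.6329 0.0805 0.045 ]
```

View pics/w3.png

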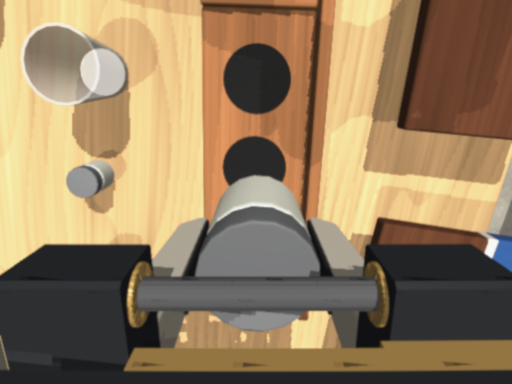

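Wrist view: pad 3 is clear at (257,78). Pad 2 is partly hidden behind the held jar, whose lid centre is at about (258,268). I'll check the jar's offset in the grip and the shift to pad 3.

```bash
python3 - <<'E'
from h import *
s=robot.get_state();c=cam("wrist",s);im=cv2.imread("pics/w3.png")
L=onz(c,(258,268),.263);print("lid",L,"diam",122*(c[2]@L+c[3])[2]/c[0][0,0]);print("lid offset mm tool",-shift(s,s['ee_pos'])+shift(s,[*L[:2],s['ee_pos'][2]]))
print("shift",shift(s,[.6325,.079,.0815]))
E
```

```text
lid [ 0.6443219  -0.00527264  0.263     ] diam 0.05075414027259023
lid offset mm tool [5.92918022e+00 9.74616563e-01 3.04152409e-03]
shift [ 90.8934327   -0.30811945 136.79580546]
```

```bash
python3 -m inch '[[[40,22,0,0,0,0,0],[40,22,0,0,0,0,0],[40,22,0,0,0,0,0],[40,21,0,0,0,0,0],[40,0,0,25,0,0,0],[40,0,0,25,0,0,0],[40,0,0,25,0,0,0],[40,0,0,25,0,0,0],[40,0,0,20,0,0,0],[40,0,0,10,0,0,0],[40,0,0,3,0,0,0],[40,0,0,0,0,0,0],[40,0,0,0,0,0,0],[40,0,0,0,0,0,0]]]'
```

```text
t: 6.83
ee_pos: [0.6355, 0.0756, 0.0889]
tool_rot: [179.8, 0.0, 96.8]
force: [0.1, 0.1, -3.3]
finger_gap: 0.579
finger_force: 30.0
```

```bash
python3 -m inch '[[[40,0,-2.5,4,0,0,0],[40,0,0,3,0,0,0],[40,0,0,0,0,0,0],[40,0,0,0,0,0,0],[40,0,0,0,0,0,0]]]'
```

```text
t: 7.25
ee_pos: [0.6318, 0.075, 0.0799]
tool_rot: [180.0, 0.0, 96.8]
force: [0.4, 0.2, -1.5]
finger_gap: 0.577
finger_force: 30.0
```

Contact is beginning, with part of the weight already taken. I'll release, rise straight up and look.

```bash
python3 -m inch '[[[85,0,0,0,0,0,0],[85,0,0,0,0,0,0],[85,0,0,0,0,0,0],[85,0,0,0,0,0,0],[85,0,0,0,0,0,0],[85,0,0,-15,0,0,0],[85,0,0,-30,0,0,0],[85,0,0,-30,0,0,0],[85,0,0,-30,0,0,0],[85,0,0,-30,0,0,0],[85,-20,0,-10,0,0,0],[85,-30,0,0,0,0,0],[85,-30,0,0,0,0,0],[85,-30,0,0,0,0,0],[85,0,0,0,0,0,0],[85,0,0,0,0,0,0]]]'
python3 - <<'E'
from h import *
np.set_printoptions(precision=4,suppress=True)
s,im,c,u=lid(.125,(.632,.079),'w4')
greyfit(im,c,u,.125)
m=(im.max(2)<60).astype(np.uint8)
k,_,st,ce=cv2.connectedComponentsWithStats(m)
for i in range(1,k):
    if 200<st[i,4]<9000:print(st[i],ce[i],onz(c,ce[i],.045))
E
```

```text
t: 8.58
ee_pos: [0.6447, -0.0358, 0.2245]
tool_rot: [-180.0, -0.0, 96.7]
force: [-0.7, 1.3, -0.5]
finger_gap: 0.921
finger_force: 0.0
t 8.5833 ee [ 0.6447 -0.0358  0.2245] [-179.9921   -0.0008   96.6609] expected px [257.5807  41.8928]
ellipse [257.6  47.6] [68.  76.3] circ 256.5 48.06578826904297 76.66190338134766 diam mm [51.8324 58.1366] world [0.6325 0.075  0.125 ]
[400   0  26 103 800] [412.0875  50.1175] [0.7846 0.1019 0.045 ]
[310  13   9 105 266] [314.2632  66.1015] [0.6899 0.0755 0.045 ]
[230  60  61  30 251] [263.6653  80.2351] [0.6409 0.056  0.045 ]
[ 226  113   61   61 2930] [256.0304 143.2461] [ 0.6405 -0.0087  0.045 ]
[226 196  57  36 402] [254.8358 208.8731] [ 0.6476 -0.0826  0.045 ]
[372 196  13  36 202] [378.0347 213.1535] [ 0.7871 -0.0716  0.045 ]
[ 335  221   40   58 1003] [350.8365 254.9801] [ 0.7664 -0.1266  0.045 ]
[ 140  222   41   58 1014] [163.9744 256.0197] [ 0.5479 -0.1533  0.045 ]
[ 409  244  103  103 7223] [469.3792 294.7306] [ 0.9218 -0.1631  0.045 ]
[340 311  15  36 206] [346.7961 328.335 ] [ 0.7809 -0.2277  0.045 ]
```

View pics/w4.png

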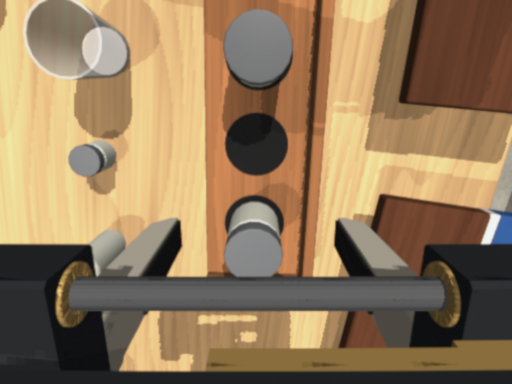

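Jar placed on pad 3: its lid at (258,45) against an expected (258,42). Pad 2 is clear at (256,143), world (0.641,-0.009). The shelf jar is undisturbed at (253,248). Next is jar A.

```bash
python3 -m inch '[[[93,-19.4,-19.9,0,0,0,0],[93,-19.4,-19.9,0,0,0,0],[93,-19.4,-19.9,0,0,0,0],[93,-19.4,-19.9,0,0,0,0],[93,-19.4,-19.9,0,0,0,0],[93,-19.4,-19.9,0,0,0,0],[93,-19.4,-19.9,0,0,0,0],[93,-19.4,-19.9,10,0,0,0],[93,-19.4,-19.9,10,0,0,0],[93,-19.4,-19.9,15,0,0,0],[93,-19.4,-19.9,15,0,0,0],[93,-19.4,-19.9,15,0,0,0],[93,0,0,0,0,0,0],[93,0,0,0,0,0,0],[93,0,0,0,0,0,0]]]'
python3 - <<'E'
from h import *
np.set_printoptions(precision=4,suppress=True)
s,im,c,u=lid(.08,(.4346,-.295),'w5')
greyfit(im,c,u,.08)
print(s['finger_gap'])
E
```

```text
t: 9.88
ee_pos: [0.436, -0.2928, 0.1601]
tool_rot: [180.0, -0.0, 96.8]
force: [0.5, 0.9, -0.2]
finger_gap: 1.0
finger_force: 0.0
t 9.8833 ee [ 0.436  -0.2928  0.1601] [179.9546  -0.0053  96.846 ] expected px [254.6006 197.1575]
ellipse [255.1 187.6] [64.7 76.7] circ 256.0 186.5 76.68787384033203 diam mm [51.0605 60.5772] world [ 0.4341 -0.2871  0.08  ]
1.0003307568666004
```

View pics/w5.png

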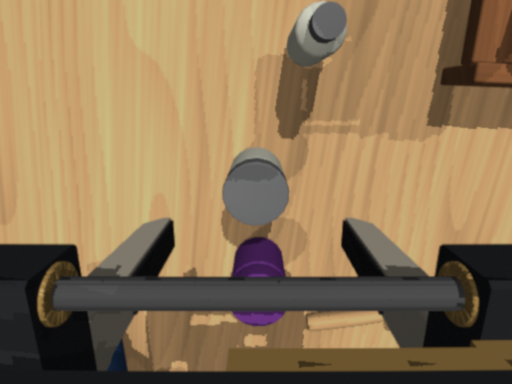

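Jar A's lid is at about (255,192) between the fingers, with purple behind at (258,280), clear of both. I'm descending to grip.

```bash
python3 -m inch '[[[93,1,-1,15,0,0,0],[93,0,0,25,0,0,0],[93,0,0,25,0,0,0],[93,0,0,25,0,0,0],[93,0,0,25,0,0,0],[93,0,0,10,0,0,0],[93,0,0,0,0,0,0],[93,0,0,0,0,0,0],[40,0,0,0,0,0,0],[40,0,0,0,0,0,0],[40,0,0,0,0,0,0],[40,0,0,0,0,0,0],[40,0,0,0,0,0,0],[40,0,0,0,0,0,0],[40,0,0,0,0,0,0],[40,0,0,0,0,0,0]]]'
```

```text
t: 11.27
ee_pos: [0.4342, -0.2929, 0.0349]
tool_rot: [180.0, 0.0, 96.8]
force: [-0.1, -0.2, 1.8]
finger_gap: 0.577
finger_force: 30.0
```

```bash
python3 -m inch '[[[40,0,0,-15,0,0,0],[40,0,0,-30,0,0,0],[40,0,0,-30,0,0,0],[40,0,0,-30,0,0,0],[40,0,0,-30,0,0,0],[40,0,0,-30,0,0,0],[40,0,0,-20,0,0,0],[40,21.2,19.9,0,0,0,0],[40,21.2,19.9,0,0,0,0],[40,21.2,19.9,0,0,0,0],[40,21.2,19.9,0,0,0,0],[40,21.2,19.9,0,0,0,0],[40,21.2,19.9,0,0,0,0],[40,21.2,19.9,0,0,0,0],[40,21.2,19.9,0,0,0,0],[40,21.2,19.9,0,0,0,0],[40,21.2,19.9,0,0,0,0],[40,21.2,19.9,0,0,0,0],[40,21.2,19.9,0,0,0,0]]]' && python3 -m inch '[[[40,0,0,0,0,0,0],[40,0,0,0,0,0,0]]]'
python3 -c "
from h import *
s=robot.get_state();print(s['ee_pos'],shift(s,[.641,-.0115,.0805]))
im=robot.read_camera('wrist')[:,:,::-1].copy();c=cam('wrist',s);u=proj(c,[[.632,.078,.125],[.641,-.0095,.045]]);print(u);greyfit(im,c,u[0],.125)"
```

```text
t: 12.85
ee_pos: [0.6411, -0.0105, 0.2184]
tool_rot: [-179.9, -0.0, 96.8]
force: [0.4, -0.6, -3.0]
finger_gap: 0.578
finger_force: 30.0
t: 13.02
ee_pos: [0.6409, -0.0103, 0.218]
tool_rot: [-179.9, -0.0, 97.0]
force: [-0.2, -1.2, -4.6]
finger_gap: 0.578
finger_force: 30.0
[ 0.64085315 -0.01032062  0.21804809] [ -1.26275755   0.33897202 137.54700842]
[[259.43493787  78.37970072]
 [257.60126012 168.96240758]]
ellipse [259.5  82. ] [68.  70.5] circ 258.830810546875 81.873291015625 71.32886505126953 diam mm [51.9096499  53.78174817] world [0.63232968 0.07541631 0.125     ]
```

```bash
python3 -m inch '[[[40,-1,0,15,0,0,0],[40,0,0,25,0,0,0],[40,0,0,25,0,0,0],[40,0,0,25,0,0,0],[40,0,0,20,0,0,0],[40,0,0,15,0,0,0],[40,0,0,6,0,0,0],[40,0,0,0,0,0,0],[40,0,0,0,0,0,0],[40,0,0,0,0,0,0]]]'
```

```text
t: 13.9
ee_pos: [0.6421, -0.0134, 0.0904]
tool_rot: [179.9, 0.0, 96.8]
force: [-0.9, 0.2, -2.3]
finger_gap: 0.577
finger_force: 30.0
```

```bash
python3 -m inch '[[[40,1,-1,4,0,0,0],[40,0,0,4,0,0,0],[40,0,0,2,0,0,0],[40,0,0,0,0,0,0],[40,0,0,0,0,0,0],[40,0,0,0,0,0,0]]]'
```

```text
t: 14.4
ee_pos: [0.6406, -0.0119, 0.0798]
tool_rot: [179.9, 0.0, 96.8]
force: [-2.7, -0.2, 5.5]
finger_gap: 0.576
finger_force: 30.0
```

It's touching the board lightly. I'll release, retreat and check with all three cameras.

```bash
python3 -m inch '[[[85,0,0,0,0,0,0],[85,0,0,0,0,0,0],[85,0,0,0,0,0,0],[85,0,0,0,0,0,0],[85,0,0,0,0,0,0],[85,0,0,-15,0,0,0],[85,0,0,-30,0,0,0],[85,0,0,-30,0,0,0],[85,0,0,-30,0,0,0],[85,0,0,-30,0,0,0],[85,-20,0,-20,0,0,0],[85,-30,0,-20,0,0,0],[85,-30,0,0,0,0,0],[85,-20,0,0,0,0,0],[85,0,0,0,0,0,0],[85,0,0,0,0,0,0]]]'
python3 - <<'E'
from h import *
np.set_printoptions(precision=4,suppress=True)
s,im,c,u=lid(.125,(.64,-.01),'w6')
greyfit(im,c,u,.125)
a=robot.read_camera("scene")[:,:,::-1];b=robot.read_camera("side")[:,:,::-1]
f=lambda i,x,y,w=160,h=120:cv2.resize(i[y:y+h,x:x+w],(400,300),interpolation=cv2.INTER_CUBIC)
cv2.imwrite("pics/final.png",np.vstack([np.hstack([f(a,220,150),f(b,210,120)]),np.hstack([cv2.resize(im,(400,300)),f(a,220,150)])]))
E
```

```text
t: 15.73
ee_pos: [0.6517, -0.1122, 0.2532]
tool_rot: [-180.0, -0.0, 96.7]
force: [-0.2, 0.1, -0.0]
finger_gap: 0.911
finger_force: 0.0
t 15.7333 ee [ 0.6517 -0.1122  0.2532] [-179.9725   -0.0253   96.7018] expected px [257.1536  63.4757]
ellipse [258.2  65.4] [61.4 65.1] circ 258.4854431152344 65.11746215820312 65.22827911376953 diam mm [52.5626 55.7687] world [ 0.641  -0.0114  0.125 ]
```

View pics/final.png

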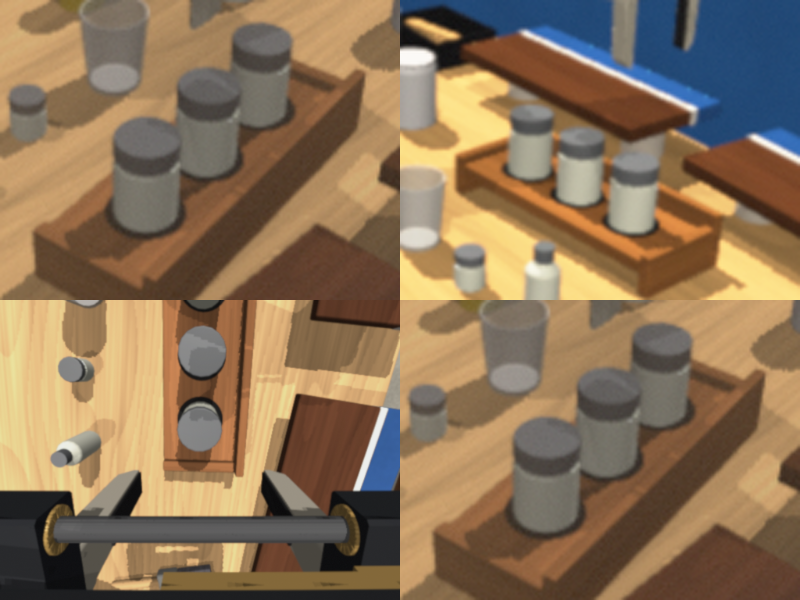

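All three jars stand upright on their pads, with dark rims showing around each base, and the gripper is clear. Middle lid measured at (0.641,-0.011), which matches pad 2.

```bash
python3 -c "
from station import robot
print(robot.job_done())"
```

```text
the job is handed in; nothing more can be done
None
```

I put the two matching jars on the empty pads and handed the job in at about 16 s of the 56 s allowed; the last pictures show all three upright in a row, the original jar looking undisturbed, but no verdict came back.

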